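# Fit a twist-in peg to the draining stand and hang the beaker on it

## Task

Fit the long spare peg to the sloping strut of the draining stand, about midway between the two pegs already there: put its hammer head through the slot until the flange sits on the strut, then give it a quarter turn so that the head catches behind the lips. Then pick up the upside-down steel beaker from the bench and hang it on that peg to drain. Do not knock the two fitted pegs or the beaker hanging on one of them, and leave the short spare peg and the bottles where they are.

Things in the scene. Friction and masses are not known exactly. Their poses are not given: they have to be found in the camera images.
- strut: Slotted steel strut of the draining stand, fixed: 360 mm long, 41 mm square, level on two grey brackets, its slot facing up and towards the robot. Origin: middle of the slot mouth, in the plane of the strut's open face, 115 mm above the bench. z: out of the slot, square to that face, 25 degrees from vertical, leaning towards the robot; y: along the slot, to the left; x: across it.
- gap (a point): The free place: the strut's origin again, about midway between the two fitted pegs. The slot is 22 mm wide with rounded lips 7.5 mm deep; behind them the channel is 36 mm wide inside and 38 mm deep (from the mouth), so a peg's head can be turned there freely, either way.
- left_peg: A long blue peg already locked in the strut about 115 mm to the robot's left (+y of the strut) of the free place, with a steel beaker 64 mm wide hanging on it. Fixed. Origin: on the slot mouth where the peg stands; the axes are those of the stand (z up). Peg and beaker stick out to about 105 mm from the strut, along its z.
- right_peg: A bare long blue peg already locked in the strut about 115 mm to the right (-y of the strut) of the free place. Fixed. Origin: on the slot mouth where the peg stands; the axes are those of the stand (z up). It sticks out 100 mm from the strut.
- caddy: Grey block 64 x 150 x 24 mm on the bench, fixed, with two pockets 75 mm apart along its y in which the spare pegs stand upright. Origin: centre of its underside; z up.
- long_peg: The peg to fit, 120 g, upright in a pocket of the caddy: square blue shank (17 x 17 mm, sides parallel to x and y) with a domed tip, on a round steel flange (36 mm wide, 6 mm thick, resting on the block's top). Origin: centre of the flange's underside; z towards the tip. Below the origin: a round neck (17 mm wide, 9.5 mm long), then the hammer head. 3 mm play sideways in the pocket.
- short_peg: The other spare peg in the caddy, like the long one but only 60 mm from flange to tip. It may stand in either pocket. Stays where it is.
- peg_tip (a point): The tip of the long peg, 100 mm from its origin along its z. The hammer head at the other end is 32 mm long along the peg's x, 19 mm wide along y, corners rounded, and ends 17.5 mm below the origin. Fitted, head across the slot (peg x parallel to strut x), the peg has 2 mm play lengthways and may lean by up to 6 degrees.
- beaker: Steel beaker standing upside down on the bench, 120 g: straight round wall 64 mm wide outside (67 mm at the rim), 59 mm inside, 85 mm high, base 3 mm thick. Origin: centre of the rim, which is on the bench; z up, towards the closed base 85 mm above. Hung on the peg it rests with the inside of its base on the tip and its wall leaning on the shank.
- beaker_inside (a point): Centre of the inner face of the beaker's base, 82 mm from the rim plane along the beaker's z.
- wash_bottle: White wash bottle with an orange spout, 68 x 109 x 208 mm, to the right behind the work. Origin: centre of its underside. Stays where it is.
- wine_bottle: Wine bottle with a black capsule, 79 mm wide, 296 mm high, to the right at the back. Origin: centre of its underside. Stays where it is.

How it is judged (in metres and radians):
On the way, in this order (a step that is already met when the one before it is completed fails the run):
1. the long peg's head is through the slot, lengthways, with the flange on the strut near the middle of the gap (z of long_peg in the frame of strut between -0.004 and 0.005 m and x of long_peg in the frame of strut between -0.006 and 0.006 m and y of long_peg in the frame of strut between -0.03 and 0.03 m and angle between the z axis of long_peg and the z axis of strut, either way round below 0.17 rad and angle between the x axis of long_peg and the y axis of strut, either way round below 0.4 rad), for 0.1 s.
2. the peg has been turned a quarter turn, so that its head lies across the slot behind the lips (z of long_peg in the frame of strut below 0.006 m and angle between the x axis of long_peg and the x axis of strut, either way round below 0.35 rad), for 0.1 s.
3. the beaker hangs on the peg (distance between beaker_inside and peg_tip below 0.03 m and contact force between beaker and long_peg above 0.2 N), for 0.1 s.
At the end, for the whole second after the job is handed in: The long peg stands square in the strut (within 10 degrees), its flange on the open face (within 6 mm), within 30 mm of the middle of the gap, its head turned across the slot to within 20 degrees; the beaker hangs on it base up and at rest, the inside of its base within 30 mm of the peg's tip (all of step 2 and all of step 3 and z of long_peg in the frame of strut above -0.004 m and x of long_peg in the frame of strut between -0.006 and 0.006 m and y of long_peg in the frame of strut between -0.03 and 0.03 m and angle between the z axis of long_peg and the z axis of strut, either way round below 0.17 rad and angle between beaker's own z axis and vertical below 0.7 rad and linear speed of beaker below 0.03 m/s); the robot touches nothing.
It fails at once if a fitted peg or the beaker hanging on it is knocked (over 3 N) (contact force between any of left_peg, right_peg and anything else above 3 N).
It fails at once if the short peg or a bottle is displaced by more than 20 mm (distance of any of short_peg, wash_bottle, wine_bottle from where it was at the start of the episode above 0.02 m).
It also fails if it takes over 61 s, if anything falls off the work surface, if the arm or the gripper's body presses on something with over 40 N, if the wrist force passes 120 N, or if a joint passes its speed limit or range.

## Robot

A 6-joint arm with a two-finger parallel gripper is mounted at the origin on a cart in front of the work surface, level with it; the furniture and walls round the work are solid. World frame = base frame: x ahead of the robot, y to its left, z up, the work surface at z = 0. Lengths are in m, angles in degrees, forces in N, time in s.
With the tool pointing down it reaches from about 0.4 to 0.825 m from the base axis. Payload 7 kg.
Tool frame: the origin (TCP) lies midway between the tips of the shut fingers; the grasp point (between the pads) lies r.grip_depth behind it (r.grip_depth is the distance from the TCP to the grasp point, in m); z points along the fingers, y is the line along which they close (so a half turn about z gives the same grasp; the last joint's range is limited). The gripper opens to 88 mm and grips with 3 to 60 N. Pads are 19 mm wide; open, the fingers measure 130 mm over their backs; the gripper's body (78 mm by 193 mm) begins 47 mm behind the grasp point.
Start: joints at [82.397, 20.546, 0.682, 0, -70.136, -16.507], TCP at [0.276, 0.616, 0.227] pointing down, gripper open.
Joint ranges: [-176.03, 176.03], [-82.01, 121.73], [-58.28, 71.71], [-173.87, 95.51], [-174.79, -0.11], [-173.66, 173.66]. Speed limits (degrees/s): [136.94, 136.94, 172.46, 180, 180, 180].

## Interface

Orientations are given as [roll, pitch, yaw] about the fixed x, y, z axes, in that order (R = Rz(yaw) Ry(pitch) Rx(roll)).
In Python, from plant import r gives the robot as it stands.
- The arm moves only by the shell command python3 drive.py 'ROWS' [OPENING] [FORCE]. ROWS is a JSON list of rows, 1 to 12 of them, each of 6 numbers: dx, dy, dz in m, then a rotation vector rx, ry, rz in degrees; each row is the pose to reach, as a shift and turn from the pose commanded when the command began, along the tool's axes at that moment; what a row does not reach only later rows make up. A row lasts 1/12 s, in which the tool goes at most 0.0417 m and 7.16 degrees, less where a joint would pass 70% of its speed; a pose out of reach is approached as far as the arm can. OPENING is the finger opening in m, set as the command begins (- or left out keeps the last). The fingers move at their own pace and stop on an object; FORCE is the grip in N (left out, the last holds). Time passes only in rows, so rows that do not move let the fingers close. It prints the time, the measured TCP pose, the force, the opening and the grip force at its end.
- r.get_state(): the state, without advancing time (a new reading comes with each control period).
- r.capture(name): name is "side" or "top" or "wrist"; returns a dict with "frame" (480x640x3 uint8, red, green, blue), "z_map" (480x640 float32, m along the optical axis (not along the pixel's ray), 0 where there is no reading), "fx", "fy", "cx", "cy" (pixels), "cam_to_world" (4x4, takes a point from camera to world coordinates). Camera axes: x right, y down, z forward; pixel columns grow to the right and rows downward; lengths in m; the calibration is good to about 2 mm. The wrist camera is an equidistant fisheye: a pixel r from the principal point sees the ray r / f radians off the axis. A picture is of the moment at which its call begins.
- r.close_job(): hands the job in; it is judged then, once.
The state is a dict: "time_s": time; "joints": joint angles; "qd": joint speeds; "joint_torque": joint torques, N m; "tcp_pos": TCP position; "eef_rot": TCP orientation; "contact_force": force on the tool from outside, world axes, zero at the start; "moment": the same for the moment, N m; "gripper_width": finger opening in m; "gripper_force": force on a finger pad.
Only numpy, scipy, OpenCV 4.12 (cv2) and the standard library are available. Lean on these libraries where they do the work, as an engineer would, in place of code of your own. Each camera call takes 0.05 s, during which the arm holds its last target. There are 200 camera calls.

## Working session

There is one attempt and no reset: what is moved stays moved. The work goes in short steps, Python scripts to look and compute and a shell command to move; the robot and the scene stay as the last step left them, time stands still between calls to the robot, and variables do not carry over. Pictures are saved under pics/ and viewed, at most 11 in all, crops included, and the job is handed in when it is done.

```bash
ls; mkdir -p pics; python3 - <<'E'
from plant import r
import cv2,numpy as np
print(r.get_state(), r.grip_depth)
for n in ("side","top"):
    c=r.capture(n); cv2.imwrite(f"pics/{n}0.png",c["frame"][:,:,::-1]); np.savez(f"{n}0.npz",**c)
    print(n,c["fx"],c["cam_to_world"].round(3).tolist())
E
```

```text
drive.py
pics
plant.py
{'time_s': 0.0, 'joints': array([ 8.23971541e+01,  2.05899469e+01,  6.31816664e-01, -1.97456942e-02,
       -7.01362786e+01, -1.65067531e+01]), 'qd': array([ 0.01487356, -0.0684136 ,  0.07039352,  0.05759896, -0.03195014,
       -0.11649153]), 'joint_torque': array([ 7.74443815e-04, -5.82715023e+01,  2.93069440e+01,  6.99770004e+00,
        7.04184640e-03, -1.57168733e-04]), 'tcp_pos': array([0.27555194, 0.61563591, 0.22562581]), 'eef_rot': array([ 1.79904208e+02, -9.02964806e-03, -2.41163161e+01]), 'contact_force': array([ 0.41273021,  0.02099569, -0.74715961]), 'moment': array([ 0.01873833,  0.03460158, -0.0694174 ]), 'gripper_force': 0.0, 'gripper_width': 0.08760119357833912} 0.0188
side 543.5333868242008 [[0.959, -0.147, 0.242, 0.314], [-0.284, -0.511, 0.811, -1.044], [0.004, -0.847, -0.532, 0.721], [0.0, 0.0, 0.0, 1.0]]
top 465.74499207414556 [[-0.024, -0.983, 0.184, 0.41], [-1.0, 0.026, 0.006, -0.124], [-0.011, -0.184, -0.983, 1.13], [0.0, 0.0, 0.0, 1.0]]
```
View pics/side0.png

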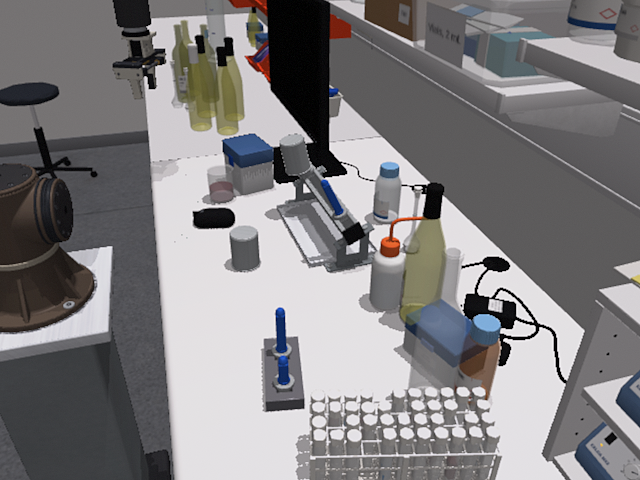

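View pics/top0.png

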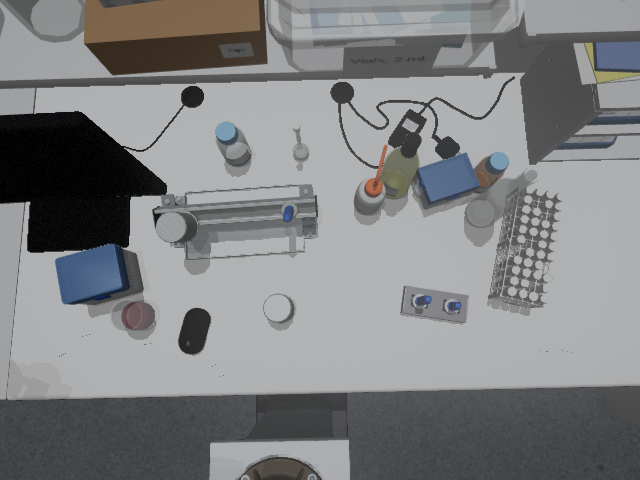

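The side view shows the strut with the beaker on the left peg (293,155) and the bare right peg (330,197). The loose beaker is at (244,248), the long peg at (281,330) nearer the strut, and the short peg at (283,372). In the top view the long peg is at (421,300), the short one at (453,305), the beaker at (279,308), and the strut runs from (160,213) to (315,208).

```bash
cat > h.py <<'E'
import numpy as np,cv2
def cloud(c):
    v,u=np.mgrid[:480,:640]; z=c["z_map"]
    p=np.stack([(u-c["cx"])/c["fx"]*z,(v-c["cy"])/c["fy"]*z,z],-1)
    T=c["cam_to_world"]; w=p@T[:3,:3].T+T[:3,3]; w[z==0]=np.nan
    return w
E
python3 - <<'E'
from h import *
for n,bx in (("top",(262,290,298,326)),("side",(222,220,265,275))):
    c=np.load(n+"0.npz"); w=cloud(c)
    x0,y0,x1,y1=bx
    p=w[y0:y1,x0:x1].reshape(-1,3); t=p[(p[:,2]>.078)&(p[:,2]<.1)]
    print(n,"beaker top",len(t),cv2.minEnclosingCircle(t[:,:2].astype(np.float32)),t.mean(0),np.median(t[:,2]))
    x0,y0,x1,y1=(395,280,475,330) if n=="top" else (255,300,310,415)
    p=w[y0:y1,x0:x1].reshape(-1,3)
    t=p[(p[:,2]>.018)&(p[:,2]<.0275)]; print("caddy",len(t),cv2.minAreaRect(t[:,:2].astype(np.float32)))
    t=p[(p[:,2]>.04)]; print("shanks z max",t[:,2].max())
    for lo,hi in ((.04,.085),(.085,.094),(.1,.14)):
        s=t[(t[:,2]>lo)&(t[:,2]<hi)]
        if len(s): 
            from scipy.cluster.hierarchy import fclusterdata
            l=fclusterdata(s[:,:2],.02,'distance','single')
            for k in set(l): print(lo,sum(l==k),s[l==k].mean(0).round(4),np.ptp(s[l==k],axis=0).round(3))
    im=c["frame"][:,:,::-1]
    cr=im[175:265,145:330] if n=="top" else im[125:275,260:385]
    s=4
    cv2.imwrite(f"pics/{n}_strut.png",cv2.resize(cr,None,fx=s,fy=s,interpolation=cv2.INTER_CUBIC))
E
```

```text
top beaker top 639 ((0.44721248745918274, -0.007208982482552528), 0.0317893847823143) [ 0.44711616 -0.00779113  0.08442903] 0.08443789216539055
caddy 1240 ((0.449462890625, -0.3725033700466156), (0.15171490609645844, 0.06429657340049744), 79.51355743408203)
shanks z max 0.12723068190249642Traceback (most recent call last):
  File "<stdin>", line 15, in <module>
    Y = distance.pdist(X, metric=metric)
    return xpx.lazy_apply(_np_pdist, X, out,
           ~~~~~~~~~~~~~~^^^^^^^^^^^^^^^^^^^
                          # lazy_apply doesn't support Array kwargs
                          ^^^^^^^^^^^^^^^^^^^^^^^^^^^^^^^^^^^^^^^^^
    ...<4 lines>...
                          shape=((n * (n - 1)) // 2, ), dtype=X.dtype,
                          ^^^^^^^^^^^^^^^^^^^^^^^^^^^^^^^^^^^^^^^^^^^^
                          as_numpy=True, metric=metric, **kwargs)
                          ^^^^^^^^^^^^^^^^^^^^^^^^^^^^^^^^^^^^^^^
    out = wrapped(*args, **kwargs)
    out = func(*args_list, **kwargs)
    raise ValueError(f'Unknown Distance Metric: {mstr}')
ValueError: Unknown Distance Metric: single
```

```bash
python3 - <<'E'
from h import *
from scipy.cluster.hierarchy import fclusterdata
for n in ("top","side"):
    c=np.load(n+"0.npz"); w=cloud(c)
    x0,y0,x1,y1=(395,280,475,330) if n=="top" else (255,300,310,415)
    p=w[y0:y1,x0:x1].reshape(-1,3)
    t=p[(p[:,2]>.018)&(p[:,2]<.0275)]; print(n,"caddy",len(t),cv2.minAreaRect(t[:,:2].astype(np.float32)))
    for lo,hi in ((.0285,.034),(.04,.085),(.1,.14)):
        s=p[(p[:,2]>lo)&(p[:,2]<hi)]
        if len(s)>2:
            l=fclusterdata(s[:,:2],.012,'distance',method='single')
            for k in set(l): print(lo,sum(l==k),s[l==k].mean(0).round(4),s[l==k].min(0).round(4),s[l==k].max(0).round(4))
    x0,y0,x1,y1=(145,175,330,265) if n=="top" else (260,125,385,275)
    p=w[y0:y1,x0:x1].reshape(-1,3)
    # strut open face: search plane with normal ~25deg from vertical
    q=w[y0:y1,x0:x1]; nrm=np.cross(cv2.blur(np.diff(q,axis=1)[:-1],(3,3)),cv2.blur(np.diff(q,axis=0)[:,:-1],(3,3)))
    nrm/=np.linalg.norm(nrm,axis=-1,keepdims=True); nrm*=np.sign(nrm[...,2:])
    m=(abs(np.degrees(np.arccos(nrm[...,2]))-25)<8)&(nrm[...,0]<-.2)&(q[:-1,:-1,2]>.09)&(q[:-1,:-1,2]<.14)
    s=q[:-1,:-1][m]; print("face",len(s),s.mean(0),s.min(0),s.max(0))
    im=c["frame"][:,:,::-1].copy()
    np.save(n+"_face.npy",s)
    cr=im[y0:y1,x0:x1]
    cv2.imwrite(f"pics/{n}_strut.png",cv2.resize(cr,None,fx=4,fy=4,interpolation=cv2.INTER_CUBIC))
E
```

```text
top caddy 1240 ((0.449462890625, -0.3725033700466156), (0.15171490609645844, 0.06429657340049744), 79.51355743408203)
0.0285 3 [ 0.4583 -0.4387  0.0312] [ 0.4537 -0.4411  0.0298] [ 0.4651 -0.434   0.0332]
0.0285 81 [ 0.455  -0.33    0.0307] [ 0.4309 -0.349   0.0285] [ 0.4773 -0.3136  0.034 ]
0.0285 97 [ 0.4412 -0.4007  0.0305] [ 0.4185 -0.423   0.0285] [ 0.4663 -0.3591  0.0339]
0.0285 1 [ 0.4214 -0.4408  0.0298] [ 0.4214 -0.4408  0.0298] [ 0.4214 -0.4408  0.0298]
0.0285 1 [ 0.4292 -0.3091  0.0292] [ 0.4292 -0.3091  0.0292] [ 0.4292 -0.3091  0.0292]
0.0285 1 [ 0.4812 -0.3662  0.0285] [ 0.4812 -0.3662  0.0285] [ 0.4812 -0.3662  0.0285]
0.04 36 [ 0.4548 -0.3283  0.0639] [ 0.4473 -0.3377  0.0401] [ 0.4651 -0.3256  0.0839]
0.04 79 [ 0.4426 -0.4047  0.0712] [ 0.4345 -0.4165  0.0424] [ 0.4514 -0.3987  0.0848]
0.1 68 [ 0.4556 -0.3329  0.1181] [ 0.448  -0.3431  0.1   ] [ 0.4655 -0.326   0.1272]
face 101 [0.68131407 0.05256349 0.11039536] [ 0.6429445  -0.09718245  0.09028816] [0.72202649 0.25414024 0.12725696]
side caddy 1633 ((0.4502672851085663, -0.3718653917312622), (0.15297439694404602, 0.06404024362564087), 79.57913970947266)
0.0285 155 [ 0.4429 -0.413   0.0307] [ 0.4263 -0.4254  0.0286] [ 0.461  -0.3933  0.034 ]
0.0285 132 [ 0.456  -0.3395  0.0308] [ 0.4392 -0.3538  0.0285] [ 0.4745 -0.3194  0.034 ]
0.04 15 [ 0.4593 -0.5154  0.0785] [ 0.4559 -0.5276  0.0762] [ 0.4628 -0.503   0.0803]
0.04 187 [ 0.4556 -0.342   0.0617] [ 0.4477 -0.3464  0.04  ] [ 0.4646 -0.3362  0.0843]
0.04 231 [ 0.4423 -0.4141  0.0653] [ 0.4343 -0.4194  0.0404] [ 0.4514 -0.4009  0.0847]
0.1 139 [ 0.4562 -0.3398  0.1144] [ 0.4481 -0.3466  0.1003] [ 0.4655 -0.3296  0.1253]
face 19 [0.69388322 0.07169026 0.1001343 ] [ 0.57402732 -0.10057064  0.09053688] [0.7213993  0.35802812 0.12526546]
```

View pics/top_strut.png

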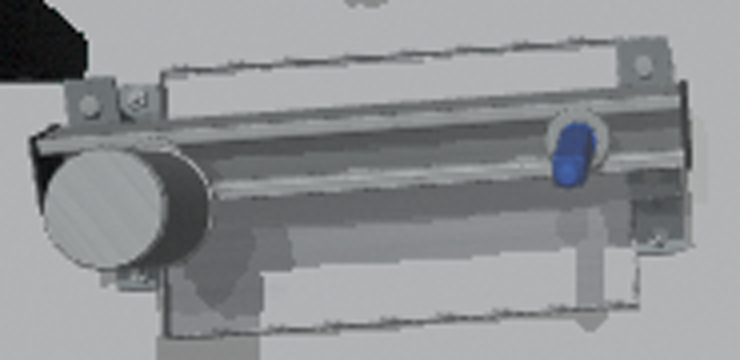

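View pics/side_strut.png

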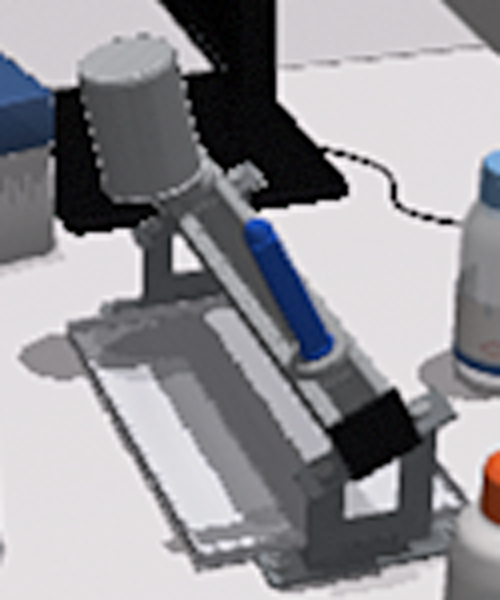

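The top crop shows the far lip from crop (40,143) to (683,103) and the near lip from (215,190) to (690,158). The right peg's flange is at about (578,137), its tip at (568,172), and the hanging beaker's base is centred at (105,208). The side crop agrees, and the gap between the pegs is free.

```bash
cat >> h.py <<'E'
from scipy.spatial.transform import Rotation as R
def ray(c,u,v):
    T=c["cam_to_world"]; d=T[:3,:3]@np.array([(u-c["cx"])/c["fx"],(v-c["cy"])/c["fy"],1]); return T[:3,3],d
def atz(c,u,v,z):
    o,d=ray(c,u,v); return o+d*(z-o[2])/d[2]
def frame(zdir,xdir):  # tool axes
    z=zdir/np.linalg.norm(zdir); x=xdir-z*(xdir@z); x/=np.linalg.norm(x)
    return np.stack([x,np.cross(z,x),z],1)
def strut(yaw):
    a=np.radians(yaw); t=np.radians(25)
    Rz=R.from_euler('z',yaw,degrees=True).as_matrix()
    z=Rz@[-np.sin(t),0,np.cos(t)]; y=Rz@[0,1,0]; return np.stack([np.cross(y,z),y,z],1)
def rel(p,Rt,s=None):
    from plant import r
    s=s or r.get_state(); R0=R.from_euler('xyz',s["eef_rot"],degrees=True).as_matrix()
    print("now",s["time_s"],s["tcp_pos"].round(4),s["eef_rot"].round(2),s["joints"].round(1))
    d=R0.T@(np.asarray(p)-s["tcp_pos"]); rv=R.from_matrix(R0.T@Rt).as_rotvec(degrees=True)
    print("shift",d.round(4),"rot",rv.round(2)," rows>=",max(np.linalg.norm(d)/.0417,np.linalg.norm(rv)/7.16).round(1))
E
python3 - <<'E'
from h import *
c=np.load("top0.npz")
g=lambda x,y:(145+x/4-.5+.125,175+y/4-.5+.125)
t=np.radians(25)
fl=.115+.0157*np.sin(t); nl=.115-.0157*np.sin(t)
F=[atz(c,*g(*p),fl) for p in ((40,143),(683,103))]; N=[atz(c,*g(*p),nl) for p in ((215,190),(690,158))]
print(F,N,np.linalg.norm(F[1]-F[0]))
for a in (F,N): d=a[0]-a[1]; print("yaw",np.degrees(np.arctan2(-d[0],d[1])))
fl=atz(c,*g(578,137),.118); tip=atz(c,*g(570,170),.115+.09); print("rflange",fl,"tip",tip,"bk",atz(c,*g(105,208),.21))
w=cloud(c)
p=w[195:245,155:200].reshape(-1,3); s=p[(p[:,2]>.18)&(p[:,2]<.25)]; print("hang top",len(s),s.mean(0),s.min(0),s.max(0))
E
```

```text
[array([0.66736982, 0.26056412, 0.12163511]), array([ 0.68079461, -0.09900184,  0.12163511])] [array([0.6409089 , 0.16562765, 0.10836489]), array([ 0.65230689, -0.10196567,  0.10836489])] 0.3598164932499533
yaw 2.1382079610982276
yaw 2.4390084022990988
rflange [ 0.66372779 -0.03981208  0.118     ] tip [ 0.62471504 -0.04277978  0.205     ] bk [0.61005707 0.19240065 0.21      ]
hang top 860 [0.61075649 0.19010078 0.20641866] [0.57996066 0.1621722  0.18000386] [0.64608594 0.2245055  0.21710699]
```

```bash
python3 - <<'E'
from h import *
S=strut(2.2); O=np.array([.6593,.080,.115])
rel(O+S[:,2]*.26,frame(-S[:,2],-S[:,1]))
E
```

```text
now 0.1 [0.2756 0.6157 0.2257] [ 1.7991e+02 -1.0000e-02 -2.4110e+01] [ 82.4  20.6   0.6  -0.  -70.1 -16.5]
shift [ 0.4706  0.3811 -0.1243] rot [22.43 13.83 62.64]  rows>= 14.8
```

```bash
python3 drive.py '[[0.03,0.02,-0.12,0,0,0],[0.05,0.04,-0.14,0,0,0],[0.47,0.38,-0.125,22.4,13.8,62.6],[0.47,0.38,-0.125,22.4,13.8,62.6],[0.47,0.38,-0.125,22.4,13.8,62.6],[0.47,0.38,-0.125,22.4,13.8,62.6],[0.47,0.38,-0.125,22.4,13.8,62.6],[0.47,0.38,-0.125,22.4,13.8,62.6],[0.47,0.38,-0.125,22.4,13.8,62.6],[0.47,0.38,-0.125,22.4,13.8,62.6],[0.47,0.38,-0.125,22.4,13.8,62.6],[0.47,0.38,-0.125,22.4,13.8,62.6]]' 0.05
python3 - <<'E'
from h import *
S=strut(2.2); O=np.array([.6593,.080,.115])
rel(O+S[:,2]*.26,frame(-S[:,2],-S[:,1]))
E
```

```text
time_s: 1.1
tcp_pos: [0.4778, 0.2159, 0.338]
eef_rot: [-154.9, 0.2, -88.0]
contact_force: [0.0, 0.1, -0.7]
gripper_width: 0.0497
gripper_force: 0.0
now 1.1 [0.4778 0.2159 0.338 ] [-1.5489e+02  1.5000e-01 -8.8050e+01] [ 60.4 -11.5 -35.   25.9 -55.5 -71.3]
shift [ 0.1424 -0.0661  0.0166] rot [-0.11  0.03 -0.29]  rows>= 3.8
```

```bash
python3 drive.py '[[0.142,-0.066,0.017,0,0,0],[0.142,-0.066,0.017,0,0,0],[0.142,-0.066,0.017,0,0,0],[0.142,-0.066,0.017,0,0,0],[0.142,-0.066,0.017,0,0,0],[0.142,-0.066,0.017,0,0,0]]'
python3 - <<'E'
from h import *
from plant import r
S=strut(2.2); O=np.array([.6593,.080,.115])
rel(O+S[:,2]*.26,frame(-S[:,2],-S[:,1]))
c=r.capture("wrist"); np.savez("w1.npz",**c); cv2.imwrite("pics/w1.png",c["frame"][:,:,::-1])
print(c["fx"],c["cx"],c["cy"],c["cam_to_world"].round(4).tolist())
E
```

```text
time_s: 1.6
tcp_pos: [0.551, 0.0768, 0.3504]
eef_rot: [-155.0, 0.1, -88.0]
contact_force: [-0.3, 0.1, -0.4]
gripper_width: 0.0499
gripper_force: 0.0
now 1.6 [0.551  0.0768 0.3504] [-1.5503e+02  9.0000e-02 -8.8000e+01] [ 37.5  -9.9 -29.4  18.3 -51.1 -44.6]
shift [ 0.0009  0.0013 -0.0008] rot [ 0.03 -0.   -0.22]  rows>= 0.0
371.64829954431775 318.3948033172807 231.9838784520143 [[-0.9064, -0.1468, 0.396, 0.4853], [-0.0303, 0.9578, 0.2857, 0.0014], [-0.4213, 0.247, -0.8727, 0.4953], [0.0, 0.0, 0.0, 1.0]]
```

View pics/w1.png

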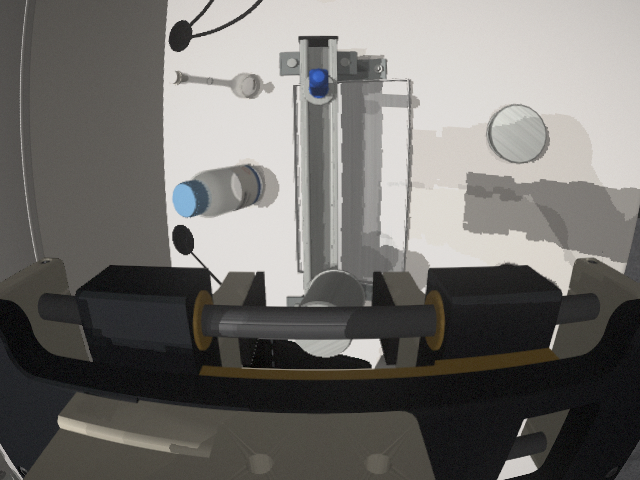

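The wrist view shows the slot running vertically, with the lips at columns of about 300-309 and 330-341 at row 200. The right peg is at (318,85), the hanging beaker at (332,305), and the loose beaker at (518,134). The free place lies around row 200-240. I'll use the depth map to fit the strut accurately.

```bash
cat >> h.py <<'E'
def wcloud(c):
    v,u=np.mgrid[:480,:640]; z=c["z_map"]; a=(u-c["cx"])/c["fx"]; b=(v-c["cy"])/c["fy"]; th=np.hypot(a,b)+1e-9
    k=np.tan(th)/th
    p=np.stack([a*k*z,b*k*z,z],-1); T=c["cam_to_world"]; w=p@T[:3,:3].T+T[:3,3]; w[(z==0)|(th>1.3)]=np.nan; return w
E
python3 - <<'E'
from h import *
c=np.load("w1.npz"); w=wcloud(c)
S=strut(2.2); O=np.array([.6593,.080,.115])
q=(w-O)@S; g=c["frame"].mean(-1)
for v in range(130,260,20):
    m=(abs(q[v,:,2])<.004)&(abs(q[v,:,0])<.04); i=np.where(m)[0]
    print(v,"y",q[v,i,1].mean().round(3),[(int(u),round(q[v,u,0]*1e3,1),round(q[v,u,2]*1e3,1),int(g[v,u])) for u in i])
a=q[120:250,280:360].reshape(-1,3); m=(abs(a[:,2])<.003)&(abs(a[:,0])<.03)
for s in (-1,1):
    b=a[m&(np.sign(a[:,0])==s)]; print(s,len(b),np.polyfit(b[:,1],b[:,0],1),np.median(b[:,2]),np.polyfit(b[:,1],b[:,2],1))
# right peg & beaker
p=q[60:110,295:345].reshape(-1,3); s=p[(p[:,2]>.03)&(p[:,2]<.12)]; print("rpeg",s.mean(0),s.min(0),s.max(0))
b=w[100:168,483:555].reshape(-1,3); s=b[(b[:,2]>.07)&(b[:,2]<.1)]; print("beaker",cv2.minEnclosingCircle(s[:,:2].astype(np.float32)),s[:,2].mean())
E
```

```text
130 y -0.072 [(301, np.float64(19.1), np.float64(1.7), 179), (302, np.float64(17.9), np.float64(3.3), 180), (303, np.float64(17.0), np.float64(-0.1), 177), (304, np.float64(15.8), np.float64(-0.1), 172), (305, np.float64(14.7), np.float64(1.3), 172), (306, np.float64(13.6), np.float64(1.5), 162), (307, np.float64(12.5), np.float64(1.2), 134), (308, np.float64(11.4), np.float64(-0.0), 101), (329, np.float64(-12.0), np.float64(-0.6), 142), (330, np.float64(-13.1), np.float64(0.6), 171), (331, np.float64(-14.2), np.float64(2.3), 208), (332, np.float64(-15.3), np.float64(2.1), 182), (333, np.float64(-16.5), np.float64(0.9), 163), (335, np.float64(-18.6), np.float64(3.4), 173), (336, np.float64(-19.8), np.float64(0.9), 168), (337, np.float64(-20.8), np.float64(2.1), 179)]
150 y -0.05 [(301, np.float64(19.3), np.float64(2.3), 192), (302, np.float64(18.2), np.float64(1.5), 175), (303, np.float64(17.1), np.float64(2.3), 175), (304, np.float64(16.0), np.float64(1.8), 172), (305, np.float64(14.8), np.float64(2.6), 179), (306, np.float64(13.7), np.float64(2.5), 174), (307, np.float64(12.6), np.
[... 4324 characters left out ...]
p.float64(-14.5), np.float64(1.0), 182), (332, np.float64(-15.7), np.float64(1.0), 180), (333, np.float64(-16.8), np.float64(3.1), 169), (334, np.float64(-18.0), np.float64(2.8), 179), (335, np.float64(-19.3), np.float64(1.6), 176), (336, np.float64(-20.3), np.float64(3.7), 173), (337, np.float64(-21.6), np.float64(2.4), 150)]
-1 1058 [-0.001233   -0.01643239] 0.001684084497153068 [0.00132862 0.00148268]
1 1005 [-0.00858927  0.01452896] 0.0016990961845489733 [0.00270131 0.00159557]
rpeg [-0.00032808 -0.11548233  0.08821848] [-0.00888773 -0.12708156  0.03016791] [ 0.0083886  -0.10947086  0.10286169]
beaker ((0.44664376974105835, -0.006320924498140812), 0.03215065598487854) 0.08642667617635465
```

```bash
python3 - <<'E'
from h import *
rel([.4567,-.3362,.16],frame(np.array([0,0,-1.]),-np.array([np.cos(np.radians(-10.45)),np.sin(np.radians(-10.45)),0])))
E
```

```text
now 1.65 [0.5506 0.0779 0.3503] [-1.5503e+02  8.0000e-02 -8.7890e+01] [ 37.6  -9.9 -29.5  18.3 -51.1 -44.6]
shift [0.4106 0.179  0.1259] rot [-17.81  22.36 100.72]  rows>= 14.6
```

```bash
python3 drive.py '[[0.411,0.179,0.126,-17.8,22.4,100.7],[0.411,0.179,0.126,-17.8,22.4,100.7],[0.411,0.179,0.126,-17.8,22.4,100.7],[0.411,0.179,0.126,-17.8,22.4,100.7],[0.411,0.179,0.126,-17.8,22.4,100.7],[0.411,0.179,0.126,-17.8,22.4,100.7],[0.411,0.179,0.126,-17.8,22.4,100.7],[0.411,0.179,0.126,-17.8,22.4,100.7],[0.411,0.179,0.126,-17.8,22.4,100.7],[0.411,0.179,0.126,-17.8,22.4,100.7],[0.411,0.179,0.126,-17.8,22.4,100.7],[0.411,0.179,0.126,-17.8,22.4,100.7]]' 0.05
python3 - <<'E'
from h import *
rel([.4567,-.3362,.16],frame(np.array([0,0,-1.]),-np.array([np.cos(np.radians(-10.45)),np.sin(np.radians(-10.45)),0])))
E
```

```text
time_s: 2.65
tcp_pos: [0.4557, -0.3374, 0.1565]
eef_rot: [-176.4, 3.1, -172.5]
contact_force: [0.2, 0.5, 0.1]
gripper_width: 0.0501
gripper_force: 0.0
now 2.65 [ 0.4557 -0.3374  0.1565] [-176.41    3.11 -172.54] [-15.3  10.9 -23.7   2.7 -51.1 -69. ]
shift [-0.0013  0.0008 -0.0035] rot [-3.07  3.65 17.8 ]  rows>= 2.6
```

```bash
python3 drive.py '[[0,0,0,-3,3.6,17.5],[0,0,0,-3,3.6,17.5],[0,0,0,-3,3.6,17.5],[0,0,0,-3,3.6,17.5],[0,0,0,-3,3.6,17.5],[0,0,0,-3,3.6,17.5]]'
python3 - <<'E'
from h import *
rel([.4567,-.3362,.077],frame(np.array([0,0,-1.]),-np.array([np.cos(np.radians(-10.45)),np.sin(np.radians(-10.45)),0])))
E
```

```text
time_s: 3.15
tcp_pos: [0.4581, -0.3347, 0.1599]
eef_rot: [-179.8, 0.4, 170.5]
contact_force: [-0.0, 0.3, -0.9]
gripper_width: 0.05
gripper_force: 0.0
now 3.15 [ 0.4581 -0.3347  0.1599] [-179.81    0.42  170.46] [-16.3  13.3 -18.9   0.2 -57.4 -83.3]
shift [ 0.0017 -0.0014  0.0829] rot [-0.19  0.42  0.91]  rows>= 2.0
```

Descend, then close gently.

```bash
python3 drive.py '[[0.0015,-0.0014,0.04,-0.2,0.4,0.9],[0.0015,-0.0014,0.07,-0.2,0.4,0.9],[0.0015,-0.0014,0.083,-0.2,0.4,0.9],[0.0015,-0.0014,0.083,-0.2,0.4,0.9],[0.0015,-0.0014,0.083,-0.2,0.4,0.9]]' && python3 drive.py '[[0,0,0,0,0,0],[0,0,0,0,0,0],[0,0,0,0,0,0],[0,0,0,0,0,0],[0,0,0,0,0,0],[0,0,0,0,0,0],[0,0,0,0,0,0]]' 0.0 40
python3 - <<'E'
from h import *
from plant import r
rel([.4567,-.3362,.077],frame(np.array([0,0,-1.]),-np.array([np.cos(np.radians(-10.45)),np.sin(np.radians(-10.45)),0])))
c=r.capture("side"); w=cloud(c); p=w[295:400,260:305].reshape(-1,3)
E
```

```text
time_s: 3.57
tcp_pos: [0.4565, -0.3368, 0.0772]
eef_rot: [180.0, -0.0, 169.5]
contact_force: [1.0, -0.4, 1.3]
gripper_width: 0.0499
gripper_force: 0.0
time_s: 4.15
tcp_pos: [0.4569, -0.3373, 0.0775]
eef_rot: [180.0, 0.1, 169.3]
contact_force: [-0.4, 1.4, 2.6]
gripper_width: 0.0167
gripper_force: 40.0
now 4.15 [ 0.4569 -0.3373  0.0775] [1.7997e+02 5.0000e-02 1.6934e+02] [-16.7  18.7 -23.8  -0.  -47.5 -83.9]
shift [0.0004 0.001  0.0005] rot [ 0.03  0.05 -0.21]  rows>= 0.0
```

Gripped at 16.7 mm. Lift and look at the head orientation.

```bash
python3 drive.py '[[0,0,-0.02,0,0,0],[0,0,-0.05,0,0,0],[0,0,-0.09,0,0,0],[0,0,-0.13,0,0,0],[0,0,-0.16,0,0,0],[0,0,-0.16,0,0,0],[0,0,-0.16,0,0,0]]'
python3 - <<'E'
from h import *
from plant import r
s=r.get_state(); print(s["tcp_pos"],s["eef_rot"],s["contact_force"],s["gripper_width"])
ims=[]
for n in ("side","wrist"):
    c=r.capture(n); np.savez(n+"2.npz",**c); im=c["frame"][:,:,::-1]
    if n=="side":
        T=np.linalg.inv(c["cam_to_world"]); p=T[:3,:3]@(s["tcp_pos"]-[0,0,.06])+T[:3,3]; u,v=int(c["cx"]+c["fx"]*p[0]/p[2]),int(c["cy"]+c["fy"]*p[1]/p[2]); print(u,v)
        ims.append(cv2.resize(im[v-60:v+60,u-40:u+40],(400,600),interpolation=cv2.INTER_CUBIC))
    else: ims.append(cv2.resize(im[200:440,240:400],(400,600),interpolation=cv2.INTER_CUBIC))
cv2.imwrite("pics/lift.png",np.hstack(ims))
E
```

```text
time_s: 4.78
tcp_pos: [0.4574, -0.3375, 0.2389]
eef_rot: [180.0, 0.2, 169.3]
contact_force: [-0.5, 0.5, -1.4]
gripper_width: 0.0169
gripper_force: 40.0
[ 0.45739945 -0.33750085  0.23890527] [179.98335513   0.24996535 169.33052555] [-0.51696866  0.48830972 -1.42496019] 0.01687974813243585
278 283
```

View pics/lift.png

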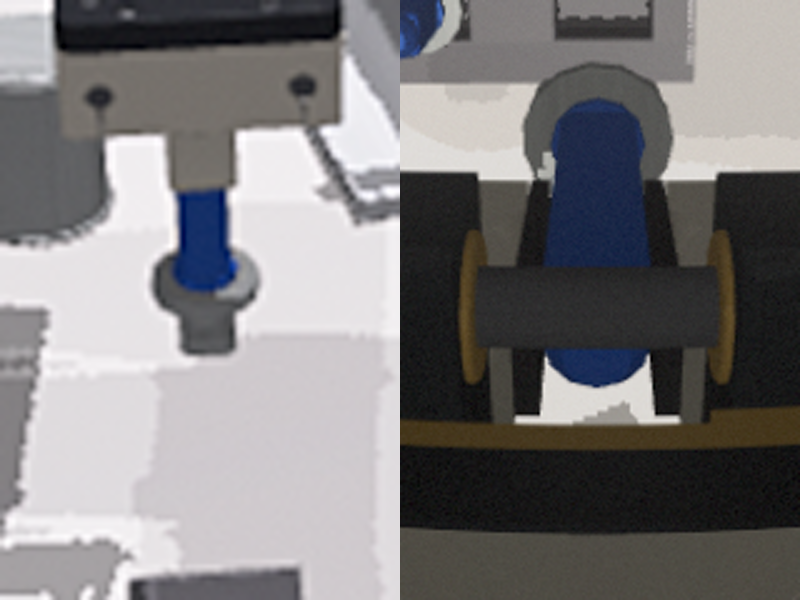

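The head appears about 19 mm wide from the side, which looks nearly along the caddy's y. So its long side lies along the caddy's y, and the pads are pressing on the head's ±x faces. I'll put the peg back and regrip it a quarter turn round, so the grip centres it across the slot.

```bash
python3 drive.py '[[0,0,0.04,0,0,0],[0,0,0.08,0,0,0],[0,0,0.11,0,0,0],[0,0,0.13,0,0,0],[0,0,0.145,0,0,0],[0,0,0.155,0,0,0],[0,0,0.16,0,0,0],[0,0,0.16,0,0,0],[0,0,0.16,0,0,0]]' && python3 drive.py '[[0,0,0,0,0,0],[0,0,0,0,0,0],[0,0,0,0,0,0],[0,0,0,0,0,0]]' 0.05 && python3 drive.py '[[0,0,-0.04,0,0,0],[0,0,-0.08,0,0,0],[0,0,-0.08,0,0,-40],[0,0,-0.08,0,0,-90],[0,0,-0.08,0,0,-90],[0,0,-0.08,0,0,-90],[0,0,-0.08,0,0,-90],[0,0,-0.08,0,0,-90],[0,0,-0.08,0,0,-90],[0,0,-0.08,0,0,-90],[0,0,-0.08,0,0,-90],[0,0,-0.08,0,0,-90]]' 
python3 drive.py '[[0,0,0,0,0,0],[0,0,0,0,0,0],[0,0,0,0,0,0],[0,0,0,0,0,0]]'
python3 - <<'E'
from h import *
from plant import r
a=np.radians(-10.45)
rel([.4567,-.3370,.077],frame(np.array([0,0,-1.]),np.array([np.sin(a),-np.cos(a),0])))
c=r.capture("top"); w=cloud(c); p=w[280:320,405:440].reshape(-1,3); s=p[(p[:,2]>.1)&(p[:,2]<.128)]; print(s.mean(0),s.max(0))
E
```

```text
time_s: 5.63
tcp_pos: [0.4559, -0.3369, 0.0762]
eef_rot: [179.9, -0.1, 169.3]
contact_force: [-0.8, -0.0, -1.3]
gripper_width: 0.0167
gripper_force: 40.0
time_s: 5.97
tcp_pos: [0.4567, -0.3372, 0.0771]
eef_rot: [180.0, 0.0, 169.3]
contact_force: [-1.2, 0.5, -0.8]
gripper_width: 0.038
gripper_force: 0.0
time_s: 6.97
tcp_pos: [0.4566, -0.3372, 0.1572]
eef_rot: [-180.0, 0.0, -118.7]
contact_force: [0.4, -0.3, 0.1]
gripper_width: 0.0503
gripper_force: 0.0
time_s: 7.3
tcp_pos: [0.4567, -0.3372, 0.1572]
eef_rot: [-180.0, 0.0, -119.2]
contact_force: [-0.4, -0.0, 0.1]
gripper_width: 0.0503
gripper_force: 0.0
now 7.3 [ 0.4567 -0.3372  0.1572] [-1.7998e+02  4.0000e-02 -1.1921e+02] [-16.7  13.7 -18.6  -0.  -57.6 -12.5]
shift [-0.0002  0.0001  0.0802] rot [ -0.02   0.04 -18.76]  rows>= 2.6
[ 0.44831349 -0.33735297  0.11636632] [ 0.45212282 -0.32927503  0.12136018]
```

```bash
python3 drive.py '[[0,0,0,0,0,-18.8],[0,0,0,0,0,-18.8],[0,0,0,0,0,-18.8],[0,0,0.04,0,0,-18.8],[0,0,0.07,0,0,-18.8],[0,0,0.08,0,0,-18.8],[0,0,0.08,0,0,-18.8],[0,0,0.08,0,0,-18.8]]' && python3 drive.py '[[0,0,0,0,0,0],[0,0,0,0,0,0],[0,0,0,0,0,0],[0,0,0,0,0,0],[0,0,0,0,0,0],[0,0,0,0,0,0],[0,0,0,0,0,0]]' 0.0 50 && python3 drive.py '[[0,0,-0.02,0,0,0],[0,0,-0.05,0,0,0],[0,0,-0.09,0,0,0],[0,0,-0.13,0,0,0],[0,0,-0.17,0,0,0],[0,0,-0.2,0,0,0],[0,0,-0.2,0,0,0],[0,0,-0.2,0,0,0]]'
python3 - <<'E'
from h import *
S=strut(2.5); O=np.array([.6593,.080,.115])-S[:,0]*.0007
rel(O+S[:,2]*(.0532+.06),frame(-S[:,2],-S[:,1]))
E
```

```text
time_s: 8.02
tcp_pos: [0.457, -0.3375, 0.0776]
eef_rot: [180.0, 0.0, -100.3]
contact_force: [0.3, 0.1, -0.0]
gripper_width: 0.05
gripper_force: 0.0
time_s: 8.6
tcp_pos: [0.4567, -0.3372, 0.0773]
eef_rot: [-180.0, 0.0, -100.2]
contact_force: [-0.5, 0.9, 0.8]
gripper_width: 0.0166
gripper_force: 50.0
time_s: 9.27
tcp_pos: [0.4573, -0.3375, 0.279]
eef_rot: [-179.7, 0.0, -100.2]
contact_force: [0.9, 0.9, -1.6]
gripper_width: 0.0167
gripper_force: 50.0
now 9.2667 [ 0.4573 -0.3375  0.279 ] [-1.7975e+02  1.0000e-02 -1.0025e+02] [-16.7   8.6  -8.5  -0.  -72.6   6.5]
shift [-0.436  -0.0769  0.0621] rot [ 24.64  -2.79 -12.54]  rows>= 10.7
```

```bash
python3 - <<'E'
from h import *
S=strut(2.5); O=np.array([.6593,.080,.115])-S[:,0]*.0007
rel(O+S[:,2]*.21,frame(-S[:,2],-S[:,1]))
E
python3 drive.py '[[-0.44,-0.037,-0.026,24.6,-2.8,-12.5],[-0.44,-0.037,-0.026,24.6,-2.8,-12.5],[-0.44,-0.037,-0.026,24.6,-2.8,-12.5],[-0.44,-0.037,-0.026,24.6,-2.8,-12.5],[-0.44,-0.037,-0.026,24.6,-2.8,-12.5],[-0.44,-0.037,-0.026,24.6,-2.8,-12.5],[-0.44,-0.037,-0.026,24.6,-2.8,-12.5],[-0.44,-0.037,-0.026,24.6,-2.8,-12.5],[-0.44,-0.037,-0.026,24.6,-2.8,-12.5],[-0.44,-0.037,-0.026,24.6,-2.8,-12.5],[-0.44,-0.037,-0.026,24.6,-2.8,-12.5],[-0.44,-0.037,-0.026,24.6,-2.8,-12.5]]'
python3 - <<'E'
from h import *
S=strut(2.5); O=np.array([.6593,.080,.115])-S[:,0]*.0007
rel(O+S[:,2]*.0933,frame(-S[:,2],-S[:,1]))
E
```

```text
now 9.2667 [ 0.4573 -0.3375  0.279 ] [-1.7975e+02  1.0000e-02 -1.0025e+02] [-16.7   8.6  -8.5  -0.  -72.6   6.5]
shift [-0.427  -0.0374 -0.0258] rot [ 24.64  -2.79 -12.54]  rows>= 10.3
time_s: 10.27
tcp_pos: [0.5717, 0.0932, 0.3014]
eef_rot: [-155.4, -0.0, -87.3]
contact_force: [0.8, -0.4, -1.2]
gripper_width: 0.0165
gripper_force: 50.0
now 10.2667 [0.5717 0.0932 0.3014] [-1.5539e+02 -1.0000e-02 -8.7280e+01] [ 37.   -5.7 -32.6  19.7 -44.  -46.2]
shift [0.0172 0.     0.1123] rot [0.39 0.08 0.2 ]  rows>= 2.7
```

```bash
python3 drive.py '[[0.013,0,0.04,0.4,0,0.2],[0.013,0,0.075,0.4,0,0.2],[0.013,0,0.1,0.4,0,0.2],[0.013,0,0.112,0.4,0,0.2],[0.013,0,0.112,0.4,0,0.2],[0.013,0,0.112,0.4,0,0.2]]'
python3 - <<'E'
from h import *
from plant import r
S=strut(2.5); O=np.array([.6593,.080,.115])-S[:,0]*.0007
rel(O+S[:,2]*.0533,frame(-S[:,2],-S[:,1]))
c=r.capture("side"); im=c["frame"][125:275,260:385,::-1]; a=cv2.resize(im,(500,600),interpolation=cv2.INTER_CUBIC)
c=r.capture("wrist"); np.savez("w3.npz",**c); b=cv2.resize(c["frame"][80:380,250:400,::-1],(300,600),interpolation=cv2.INTER_CUBIC)
cv2.imwrite("pics/pre.png",np.hstack([a,b]))
E
```

```text
time_s: 10.77
tcp_pos: [0.6175, 0.0772, 0.1994]
eef_rot: [-155.1, 0.1, -87.8]
contact_force: [0.1, 0.2, -1.3]
gripper_width: 0.0165
gripper_force: 50.0
now 10.7667 [0.6175 0.0772 0.1994] [-1.5509e+02  5.0000e-02 -8.7750e+01] [ 30.5   3.4 -40.   26.2 -26.7 -49.8]
shift [-0.0011 -0.0016  0.0409] rot [ 0.09 -0.06 -0.25]  rows>= 1.0
```

View pics/pre.png

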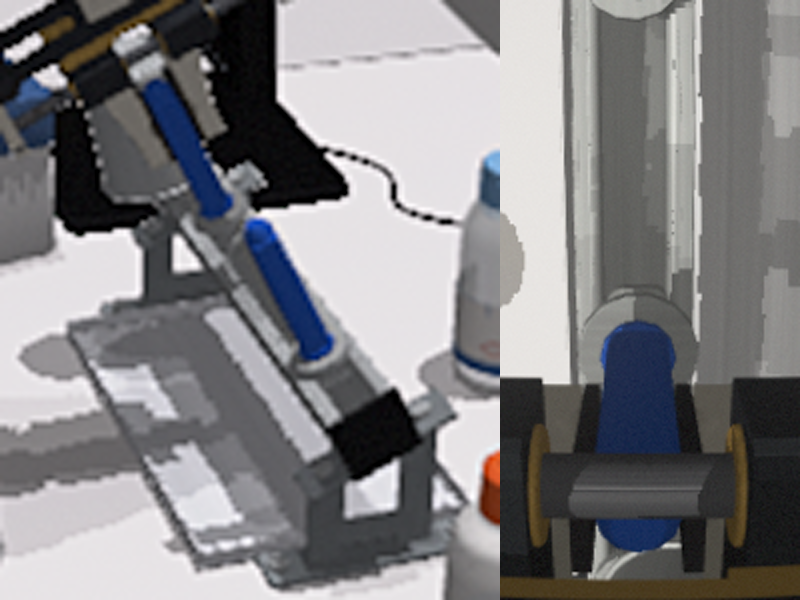

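The side part shows the peg square above the free place. In the wrist part the slot is centred at column 634 and the peg's flange at about 639, roughly 1.3 mm towards the robot. This agrees with the computed 1.6 mm correction.

```bash
python3 drive.py '[[-0.001,-0.0016,0.006,0,0,-0.2],[-0.001,-0.0016,0.012,0,0,-0.2],[-0.001,-0.0016,0.018,0,0,-0.2],[-0.001,-0.0016,0.018,0,0,-0.2],[-0.001,-0.0016,0.018,0,0,-0.2],[-0.001,-0.0016,0.018,0,0,-0.2]]'
python3 - <<'E'
from h import *
S=strut(2.5); O=np.array([.6593,.080,.115])-S[:,0]*.0007
rel(O+S[:,2]*.0533,frame(-S[:,2],-S[:,1]))
E
```

```text
time_s: 11.37
tcp_pos: [0.6276, 0.0796, 0.186]
eef_rot: [-154.9, 0.1, -87.5]
contact_force: [-0.5, 0.1, -1.2]
gripper_width: 0.0167
gripper_force: 50.0
now 11.3667 [0.6276 0.0796 0.186 ] [-1.5486e+02  8.0000e-02 -8.7540e+01] [ 29.7   5.1 -40.8  28.4 -24.  -51.3]
shift [0.001  0.0021 0.0244] rot [-0.14  0.05 -0.06]  rows>= 0.6
```

```bash
python3 drive.py '[[0,0,0,0,0,0],[0,0,0,0,0,0],[0,0,0,0,0,0]]'
python3 - <<'E'
from h import *
from plant import r
S=strut(2.5); O=np.array([.6593,.080,.115])-S[:,0]*.0007
rel(O+S[:,2]*.0533,frame(-S[:,2],-S[:,1]))
c=r.capture("wrist"); g=c["frame"].astype(int)
q=(wcloud(c)-O)@S
for v in (150,175): print(v,[int(x) for x in g[v,280:350].mean(-1)])
b=(g[...,2]-g[...,0]>40)
for v in range(235,300,8): i=np.where(b[v,290:345])[0]+290; print(v,i.min() if len(i) else 0,i.max() if len(i) else 0)
print(c["cx"])
a=q[130:200,270:370].reshape(-1,3)
for s in (-1,1):
    k=a[(abs(a[:,2])<.004)&(a[:,0]*s>0.005)&(a[:,0]*s<.03)]; print(s,len(k),k[:,0].mean(),np.percentile(k[:,0]*s,[1,99]),k[:,2].mean())
E
```

```text
time_s: 11.62
tcp_pos: [0.6278, 0.0798, 0.1863]
eef_rot: [-154.8, 0.1, -87.5]
contact_force: [-0.2, -0.3, -1.7]
gripper_width: 0.017
gripper_force: 50.0
now 11.6167 [0.6278 0.0798 0.1863] [-1.5483e+02  9.0000e-02 -8.7530e+01] [ 29.7   5.1 -40.8  28.4 -24.  -51.3]
shift [0.0012 0.0023 0.0247] rot [-0.17  0.07 -0.07]  rows>= 0.6
150 [229, 229, 229, 148, 103, 104, 103, 149, 193, 184, 185, 168, 184, 182, 179, 181, 189, 191, 175, 163, 148, 129, 104, 85, 94, 96, 100, 103, 99, 98, 97, 97, 98, 98, 96, 97, 101, 98, 99, 99, 99, 98, 99, 100, 99, 97, 104, 111, 109, 112, 113, 109, 111, 109, 112, 112, 108, 107, 110, 159, 176, 199, 216, 212, 192, 181, 190, 189, 186, 180]
175 [230, 225, 213, 206, 107, 102, 102, 105, 117, 140, 169, 168, 170, 167, 163, 163, 163, 169, 164, 150, 138, 123, 101, 86, 88, 93, 96, 100, 98, 100, 93, 94, 97, 95, 94, 93, 98, 98, 97, 97, 97, 96, 100, 100, 100, 100, 109, 110, 109, 107, 108, 108, 108, 108, 111, 110, 105, 104, 121, 142, 157, 175, 189, 178, 163, 157, 167, 167, 166, 161]
235 0 0
243 309 328
251 302 335
259 300 337
267 303 334
275 303 336
283 301 336
291 300 337
299 299 338
318.3948033172807
-1 1089 -0.0158206391630193 [0.01107507 0.02074608] 0.0016678597922055087
1 1025 0.015711276898750053 [0.01130927 0.02047913] 0.0016780414883411125
```

```bash
python3 - <<'E'
from h import *
from plant import r
S=strut(2.5); O=np.array([.6593,.080,.115])-S[:,0]*.0007
s=r.get_state(); print("tcp",((s["tcp_pos"]-O)@S).round(4))
c=r.capture("wrist"); np.savez("w4.npz",**c)
q=(wcloud(c)-O)@S; cam=(c["cam_to_world"][:3,3]-O)@S; print("cam",cam)
a=q[200:330,270:370].reshape(-1,3)
for lo in np.arange(.02,.1,.01):
    k=a[(a[:,2]>lo)&(a[:,2]<lo+.01)&(abs(a[:,0])<.022)]
    if len(k)>10: print(lo.round(3),len(k),np.percentile(k[:,0],[3,97]).round(4),np.percentile(k[:,0],[3,97]).mean().round(4),k[:,1].min().round(4))
cv2.imwrite("pics/w4.png",cv2.resize(c["frame"][130:300,260:380,::-1],None,fx=3.5,fy=3.5,interpolation=cv2.INTER_CUBIC))
E
```

```text
tcp [0.0022 0.0011 0.078 ]
cam [ 0.00104427 -0.07189385  0.23807681]
0.02 48 [-0.0139  0.0176] 0.0018 -0.0166
0.03 1498 [-0.0145  0.0175] 0.0015 -0.0166
0.04 177 [-0.0065  0.009 ] 0.0013 -0.008
0.05 212 [-0.0066  0.0091] 0.0012 -0.0082
0.06 231 [-0.0064  0.0093] 0.0014 -0.0081
0.07 255 [-0.0064  0.0091] 0.0014 -0.0082
0.08 672 [-0.0175  0.02  ] 0.0012 -0.0108
0.09 986 [-0.0168  0.0196] 0.0014 -0.011
```

View pics/w4.png

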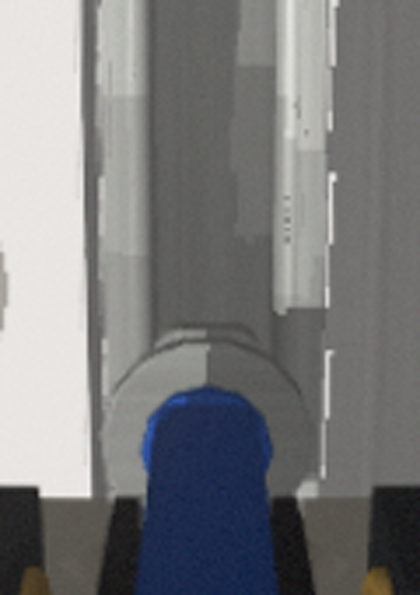

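The crop shows the slot between columns 150 and 273 (centre 211) and the shank centred at 207. The depth map puts the peg 1.5 mm off across the slot, so I shift it by +1.5 mm along tool y and lower it gently.

```bash
python3 drive.py '[[0.001,0.0015,0,0,0,0],[0.001,0.0015,0.002,0,0,0],[0.001,0.0015,0.005,0,0,0],[0.001,0.0015,0.008,0,0,0],[0.001,0.0015,0.01,0,0,0],[0.001,0.0015,0.01,0,0,0],[0.001,0.0015,0.01,0,0,0]]'
python3 - <<'E'
from h import *
from plant import r
S=strut(2.5); O=np.array([.6593,.080,.115])-S[:,0]*.0007
s=r.get_state(); print("tcp",((s["tcp_pos"]-O)@S).round(4),"F",(S.T@s["contact_force"]).round(1),"M",(S.T@s["moment"]).round(2))
E
```

```text
time_s: 12.3
tcp_pos: [0.6306, 0.0786, 0.176]
eef_rot: [-154.9, 0.1, -87.5]
contact_force: [-0.1, 0.0, -2.3]
gripper_width: 0.0168
gripper_force: 50.0
tcp [ 0.0004 -0.0001  0.0674] F [-1.   0.  -2.1] M [ 0.01  1.58 -0.03]
```

```bash
python3 drive.py '[[0,0,0.003,0,0,0],[0,0,0.006,0,0,0],[0,0,0.009,0,0,0],[0,0,0.011,0,0,0],[0,0,0.012,0,0,0],[0,0,0.012,0,0,0]]'
python3 - <<'E'
from h import *
from plant import r
S=strut(2.5); O=np.array([.6593,.080,.115])-S[:,0]*.0007
s=r.get_state(); print("tcp",((s["tcp_pos"]-O)@S).round(4),"F",(S.T@s["contact_force"]).round(1),"M",(S.T@s["moment"]).round(2))
E
```

```text
time_s: 12.8
tcp_pos: [0.6356, 0.0789, 0.165]
eef_rot: [-154.9, 0.1, -87.5]
contact_force: [0.3, 0.5, -0.9]
gripper_width: 0.0167
gripper_force: 50.0
tcp [ 0.0004 -0.0001  0.0554] F [-0.1  0.5 -0.9] M [ 0.08  1.6  -0.04]
```

```bash
python3 drive.py '[[0,0,0.001,0,0,0],[0,0,0.002,0,0,0],[0,0,0.003,0,0,0],[0,0,0.003,0,0,0],[0,0,0.003,0,0,0]]'
python3 - <<'E'
from h import *
from plant import r
S=strut(2.5); O=np.array([.6593,.080,.115])-S[:,0]*.0007
s=r.get_state(); print("tcp",((s["tcp_pos"]-O)@S).round(4),"F",(S.T@s["contact_force"]).round(1),"M",(S.T@s["moment"]).round(2))
E
```

```text
time_s: 13.22
tcp_pos: [0.637, 0.0791, 0.1633]
eef_rot: [-154.8, 0.1, -87.5]
contact_force: [-5.1, 0.0, 4.0]
gripper_width: 0.0169
gripper_force: 50.0
tcp [0.0009 0.0001 0.0532] F [-3.   0.3  5.8] M [ 0.3   2.43 -0.02]
```

```bash
python3 drive.py '[[0,0,-0.001,0,0,-5],[0,0,-0.001,0,0,-12],[0,0,-0.001,0,0,-19],[0,0,-0.001,0,0,-26],[0,0,-0.001,0,0,-33],[0,0,-0.001,0,0,-40],[0,0,-0.001,0,0,-47],[0,0,-0.001,0,0,-54],[0,0,-0.001,0,0,-61],[0,0,-0.001,0,0,-68],[0,0,-0.001,0,0,-75],[0,0,-0.001,0,0,-82]]'
python3 - <<'E'
from h import *
from plant import r
S=strut(2.5); O=np.array([.6593,.080,.115])-S[:,0]*.0007
s=r.get_state(); print("tcp",((s["tcp_pos"]-O)@S).round(4),"F",(S.T@s["contact_force"]).round(1),"M",(S.T@s["moment"]).round(2))
rel(O+S[:,2]*.0533,frame(-S[:,2],S[:,0]))
E
```

```text
time_s: 14.22
tcp_pos: [0.6366, 0.0791, 0.1637]
eef_rot: [-176.3, -24.9, -6.0]
contact_force: [-0.0, -0.6, -1.4]
gripper_width: 0.0168
gripper_force: 50.0
tcp [0.0007 0.0001 0.0537] F [-0.6 -0.6 -1.2] M [-0.06  1.69  0.03]
now 14.2167 [0.6366 0.0791 0.1637] [-176.33  -24.9    -6.02] [ 28.2   7.4 -42.8  32.6 -19.8  27.7]
shift [-0.0007  0.0002  0.0004] rot [-0.08 -0.14 -7.72]  rows>= 1.1
```

```bash
python3 drive.py '[[0,0,0,0,0,-5],[0,0,0,0,0,-7.7],[0,0,0,0,0,-7.7],[0,0,0,0,0,-7.7]]' && python3 drive.py '[[0,0,0,0,0,0],[0,0,0,0,0,0],[0,0,0,0,0,0],[0,0,0,0,0,0]]' 0.045 && python3 drive.py '[[0,0,-0.03,0,0,0],[0,0,-0.07,0,0,0],[0,0,-0.11,0,0,0],[0,0,-0.15,0,0,0],[0,0,-0.15,0,0,0],[0,0,-0.15,0,0,0]]'
python3 - <<'E'
from h import *
from plant import r
S=strut(2.5); O=np.array([.6593,.080,.115])-S[:,0]*.0007
c=r.capture("wrist"); q=(wcloud(c)-O)@S
m=(q[...,2]>.02)&(q[...,2]<.12)&(abs(q[...,0])<.03)&(abs(q[...,1])<.03); k=q[m]
for lo in (.02,.04,.06,.08,.09): 
    a=k[(k[:,2]>lo)&(k[:,2]<lo+.02)]; print(lo,len(a),a.min(0).round(4) if len(a) else 0,a.max(0).round(4) if len(a) else 0)
c=r.capture("side"); cv2.imwrite("pics/fit.png",cv2.resize(c["frame"][125:275,260:385,::-1],None,fx=4,fy=4,interpolation=cv2.INTER_CUBIC))
q=(cloud(c)-O)@S; k=q[(q[...,2]>.01)&(q[...,2]<.12)&(abs(q[...,0])<.03)&(abs(q[...,1])<.035)]; print(len(k))
for lo in (.01,.03,.05,.07,.09): 
    a=k[(k[:,2]>lo)&(k[:,2]<lo+.02)]; print(lo,len(a),a.mean(0).round(4),a.max(0).round(4))
E
```

```text
time_s: 14.55
tcp_pos: [0.6366, 0.0791, 0.1637]
eef_rot: [-179.7, -25.1, 2.0]
contact_force: [0.9, 0.2, -0.6]
gripper_width: 0.0173
gripper_force: 50.0
time_s: 14.88
tcp_pos: [0.6367, 0.0792, 0.1639]
eef_rot: [-179.7, -25.2, 2.1]
contact_force: [0.5, -0.3, -0.0]
gripper_width: 0.0381
gripper_force: 0.0
time_s: 15.38
tcp_pos: [0.5733, 0.0771, 0.3032]
eef_rot: [-179.5, -25.5, 2.0]
contact_force: [0.0, -0.0, -1.2]
gripper_width: 0.0451
gripper_force: 0.0
0.02 62 [ 0.0046 -0.0082  0.0205] [0.0083 0.0086 0.0398]
0.04 90 [ 0.0054 -0.0078  0.0402] [0.0084 0.0082 0.0599]
0.06 113 [ 0.0042 -0.0081  0.06  ] [0.0086 0.0083 0.08  ]
0.08 326 [-0.0088 -0.0077  0.0803] [0.008  0.0081 0.1   ]
0.09 429 [-0.0088 -0.0075  0.09  ] [0.0078 0.008  0.1035]
240
0.01 37 [-0.0032 -0.0073  0.0206] [0.0032 0.005  0.0294]
0.03 55 [ 0.0003 -0.0074  0.0403] [0.0093 0.0019 0.0495]
0.05 54 [-0.0003 -0.0071  0.0603] [0.0089 0.0057 0.0696]
0.07 59 [-0.0001 -0.0072  0.0806] [0.0083 0.0028 0.0895]
0.09 35 [ 0.0001 -0.0039  0.0959] [0.0073 0.0043 0.1006]
```

View pics/fit.png

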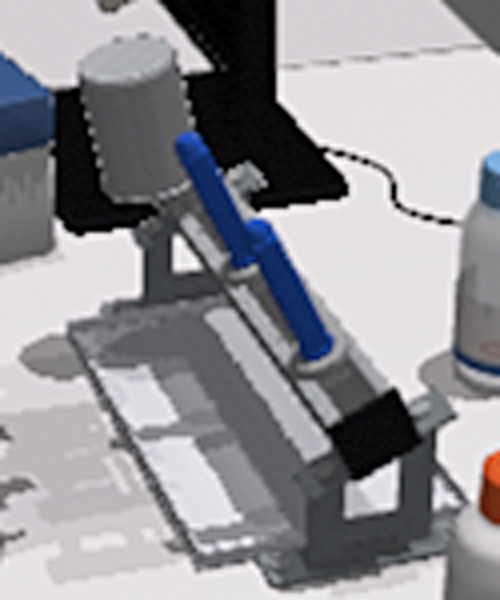

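The new peg stands square between the other two (flange at crop (243,268), tip at (185,142)), and the hanging beaker is undisturbed. Measured, its axis is within 0.5 mm of the gap centre and its tip is at 101 mm. Next, the beaker.

```bash
python3 - <<'E'
from h import *
S=strut(2.5)
rel([.4468,-.0068,.16],frame(np.array([0,0,-1.]),-S[:,1]))
E
```

```text
now 15.4833 [0.5726 0.0761 0.2993] [-179.73  -25.15    2.08] [ 35.1  -6.2 -33.5  19.6 -42.8  45. ]
shift [-0.1757  0.0787  0.0711] rot [-19.84 -19.57  88.07]  rows>= 12.9
```

```bash
python3 drive.py '[[-0.176,0.079,0.071,-19.8,-19.6,88.1],[-0.176,0.079,0.071,-19.8,-19.6,88.1],[-0.176,0.079,0.071,-19.8,-19.6,88.1],[-0.176,0.079,0.071,-19.8,-19.6,88.1],[-0.176,0.079,0.071,-19.8,-19.6,88.1],[-0.176,0.079,0.071,-19.8,-19.6,88.1],[-0.176,0.079,0.071,-19.8,-19.6,88.1],[-0.176,0.079,0.071,-19.8,-19.6,88.1],[-0.176,0.079,0.071,-19.8,-19.6,88.1],[-0.176,0.079,0.071,-19.8,-19.6,88.1],[-0.176,0.079,0.071,-19.8,-19.6,88.1],[-0.176,0.079,0.071,-19.8,-19.6,88.1]]' 0.088 
python3 drive.py '[[0,0,0,0,0,0],[0,0,0,0,0,0],[0,0,0,0,0,0]]'
python3 - <<'E'
from h import *
S=strut(2.5)
rel([.4468,-.0068,.036],frame(np.array([0,0,-1.]),-S[:,1]))
E
```

```text
time_s: 16.48
tcp_pos: [0.4464, -0.0075, 0.1586]
eef_rot: [-178.9, -1.4, -81.7]
contact_force: [1.1, -0.7, 0.1]
gripper_width: 0.0874
gripper_force: 0.0
time_s: 16.73
tcp_pos: [0.4462, -0.0079, 0.1591]
eef_rot: [-178.8, -1.5, -81.2]
contact_force: [0.2, -0.0, -0.1]
gripper_width: 0.0879
gripper_force: 0.0
now 16.7333 [ 0.4462 -0.0079  0.1591] [-178.78   -1.51  -81.23] [ 26.1   1.  -34.5   2.2 -53.8 -18.7]
shift [-0.0042  0.0019  0.123 ] rot [-1.3  -1.44  6.28]  rows>= 3.0
```

```bash
python3 drive.py '[[-0.001,0,0,-1.3,-1.4,6.3],[-0.003,0.001,0.04,-1.3,-1.4,6.3],[-0.0035,0.0015,0.08,-1.3,-1.4,6.3],[-0.0042,0.0019,0.11,-1.3,-1.4,6.3],[-0.0042,0.0019,0.123,-1.3,-1.4,6.3],[-0.0042,0.0019,0.123,-1.3,-1.4,6.3],[-0.0042,0.0019,0.123,-1.3,-1.4,6.3]]' && python3 drive.py '[[0,0,0,0,0,0],[0,0,0,0,0,0],[0,0,0,0,0,0],[0,0,0,0,0,0],[0,0,0,0,0,0]]' 0.0 25 && python3 drive.py '[[0,0,-0.01,0,0,0],[0,0,-0.04,0,0,0],[0,0,-0.08,0,0,0],[0,0,-0.12,0,0,0],[0,0,-0.16,0,0,0],[0,0,-0.2,0,0,0],[0,0,-0.24,0,0,0],[0,0,-0.28,0,0,0],[0,0,-0.28,0,0,0],[0,0,-0.28,0,0,0]]'
python3 - <<'E'
from h import *
from plant import r
S=strut(2.5); O=np.array([.6593,.080,.115])-S[:,0]*.0007
tip=O+S[:,2]*.1010; t=np.radians(20)
zb=R.from_euler('z',2.5,degrees=True).apply([-np.sin(t),0,np.cos(t)])   # beaker axis
# TCP lies 82-36=46 mm below the inner base along beaker axis
rel(tip-zb*.046+S[:,2]*.11,frame(-zb,-S[:,1]))
c=r.capture("side"); s=r.get_state(); T=np.linalg.inv(c["cam_to_world"]); p=T[:3,:3]@s["tcp_pos"]+T[:3,3]; u,v=int(c["cx"]+c["fx"]*p[0]/p[2]),int(c["cy"]+c["fy"]*p[1]/p[2])
cv2.imwrite("pics/bk.png",cv2.resize(c["frame"][max(v-60,0):v+70,u-60:u+70,::-1],None,fx=4,fy=4,interpolation=cv2.INTER_CUBIC))
E
```

```text
time_s: 17.32
tcp_pos: [0.4468, -0.0062, 0.0368]
eef_rot: [180.0, -0.0, -87.5]
contact_force: [0.1, 0.2, 0.3]
gripper_width: 0.0876
gripper_force: 0.0
time_s: 17.73
tcp_pos: [0.4481, -0.0058, 0.0379]
eef_rot: [-179.8, 0.1, -87.6]
contact_force: [-1.7, 1.4, 6.9]
gripper_width: 0.0621
gripper_force: 25.0
time_s: 18.57
tcp_pos: [0.4479, -0.0059, 0.3194]
eef_rot: [-179.6, 0.2, -87.7]
contact_force: [-0.2, -0.4, -2.8]
gripper_width: 0.0626
gripper_force: 25.0
now 18.5667 [ 0.4479 -0.0059  0.3194] [-1.7962e+02  1.7000e-01 -8.7660e+01] [ 24.6  -4.8 -17.4  -0.  -77.  -22.2]
shift [-0.0769 -0.1403  0.0579] rot [19.62  0.14 -0.19]  rows>= 4.1
```

View pics/bk.png

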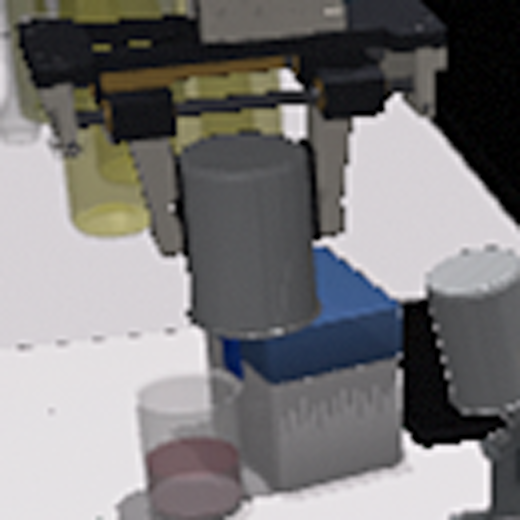

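The beaker hangs square between the fingers (crop 190-315 wide, base up), clear of everything. Next I carry it above the peg, tilted 20°.

```bash
python3 drive.py '[[-0.03,-0.02,-0.01,7,0,0],[-0.06,-0.05,0.01,14,0,-0.2],[-0.077,-0.08,0.03,19.6,0,-0.2],[-0.077,-0.12,0.05,19.6,0,-0.2],[-0.077,-0.14,0.058,19.6,0,-0.2],[-0.077,-0.14,0.058,19.6,0,-0.2],[-0.077,-0.14,0.058,19.6,0,-0.2],[-0.077,-0.14,0.058,19.6,0,-0.2],[-0.077,-0.14,0.058,19.6,0,-0.2]]'
python3 - <<'E'
from h import *
from plant import r
S=strut(2.5); O=np.array([.6593,.080,.115])-S[:,0]*.0007
tip=O+S[:,2]*.1010; t=np.radians(20)
zb=R.from_euler('z',2.5,degrees=True).apply([-np.sin(t),0,np.cos(t)])
rel(tip-zb*.044+S[:,2]*.11,frame(-zb,-S[:,1]))
rel(tip-zb*.044+S[:,2]*.004,frame(-zb,-S[:,1]))
E
```

```text
time_s: 19.37
tcp_pos: [0.5834, 0.0761, 0.259]
eef_rot: [-160.4, 0.0, -87.5]
contact_force: [0.1, 0.4, -0.8]
gripper_width: 0.0623
gripper_force: 25.0
now 19.3667 [0.5834 0.0761 0.259 ] [-1.6036e+02  1.0000e-02 -8.7480e+01] [ 32.6  -0.5 -29.6  13.9 -44.6 -38.6]
shift [-0.0006 -0.0031 -0.0049] rot [0.36 0.01 0.01]  rows>= 0.1
now 19.3667 [0.5834 0.0761 0.259 ] [-1.6036e+02  1.0000e-02 -8.7480e+01] [ 32.6  -0.5 -29.6  13.9 -44.6 -38.6]
shift [-0.0006 -0.013   0.1007] rot [0.36 0.01 0.01]  rows>= 2.4
```

```bash
python3 drive.py '[[-0.0006,-0.004,0.012,0.4,0,0],[-0.0006,-0.005,0.024,0.4,0,0],[-0.0006,-0.006,0.036,0.4,0,0],[-0.0006,-0.007,0.048,0.4,0,0],[-0.0006,-0.009,0.06,0.4,0,0],[-0.0006,-0.01,0.072,0.4,0,0],[-0.0006,-0.011,0.084,0.4,0,0],[-0.0006,-0.012,0.092,0.4,0,0],[-0.0006,-0.013,0.098,0.4,0,0],[-0.0006,-0.013,0.098,0.4,0,0],[-0.0006,-0.013,0.098,0.4,0,0]]'
python3 - <<'E'
from h import *
from plant import r
S=strut(2.5); O=np.array([.6593,.080,.115])-S[:,0]*.0007
tip=O+S[:,2]*.1010; t=np.radians(20)
zb=R.from_euler('z',2.5,degrees=True).apply([-np.sin(t),0,np.cos(t)])
rel(tip-zb*.044,frame(-zb,-S[:,1]))
E
```

```text
time_s: 20.28
tcp_pos: [0.6291, 0.079, 0.1718]
eef_rot: [-159.9, 0.0, -87.5]
contact_force: [-0.4, -0.5, -1.0]
gripper_width: 0.0621
gripper_force: 25.0
now 20.2833 [0.6291 0.079  0.1718] [-1.599e+02  2.000e-02 -8.747e+01] [ 29.6   8.3 -33.7  17.6 -31.1 -40.8]
shift [0.0003 0.0006 0.0071] rot [-0.1   0.03  0.03]  rows>= 0.2
```

```bash
python3 drive.py '[[0,0,0.002,0,0,0],[0,0,0.004,0,0,0],[0,0,0.006,0,0,0],[0,0,0.006,0,0,0],[0,0,0.006,0,0,0]]'
```

```text
time_s: 20.7
tcp_pos: [0.6312, 0.0792, 0.1659]
eef_rot: [-159.9, 0.0, -87.5]
contact_force: [-0.9, -0.2, -1.4]
gripper_width: 0.0621
gripper_force: 25.0
```

```bash
python3 drive.py '[[0,0,0.001,0,0,0],[0,0,0.002,0,0,0],[0,0,0.002,0,0,0],[0,0,0.002,0,0,0]]'
```

```text
time_s: 21.03
tcp_pos: [0.632, 0.0793, 0.164]
eef_rot: [-159.9, 0.0, -87.5]
contact_force: [-0.9, -0.3, -1.0]
gripper_width: 0.0623
gripper_force: 25.0
```

```bash
python3 drive.py '[[0,0,0.001,0,0,0],[0,0,0.002,0,0,0],[0,0,0.002,0,0,0],[0,0,0.002,0,0,0]]'
```

```text
time_s: 21.37
tcp_pos: [0.633, 0.0794, 0.1638]
eef_rot: [-159.8, 0.0, -87.5]
contact_force: [-7.9, -0.7, 11.1]
gripper_width: 0.0622
gripper_force: 25.0
```

Contact with the tip. Ease off slightly and open.

```bash
python3 drive.py '[[0,0,-0.001,0,0,0],[0,0,-0.0015,0,0,0],[0,0,-0.0015,0,0,0]]' && python3 drive.py '[[0,0,0,0,0,0],[0,0,0,0,0,0],[0,0,0,0,0,0],[0,0,0,0,0,0],[0,0,0,0,0,0],[0,0,0,0,0,0]]' 0.088
python3 - <<'E'
from h import *
from plant import r
c=r.capture("side"); cv2.imwrite("pics/rel.png",cv2.resize(c["frame"][80:275,240:400,::-1],None,fx=3,fy=3,interpolation=cv2.INTER_CUBIC))
E
```

```text
time_s: 21.62
tcp_pos: [0.6323, 0.0793, 0.1638]
eef_rot: [-159.9, 0.0, -87.5]
contact_force: [-1.7, 0.5, 2.1]
gripper_width: 0.0621
gripper_force: 25.0
time_s: 22.12
tcp_pos: [0.6321, 0.0792, 0.1634]
eef_rot: [-159.9, 0.0, -87.5]
contact_force: [-0.8, 0.8, -0.3]
gripper_width: 0.0873
gripper_force: 0.0
```

View pics/rel.png

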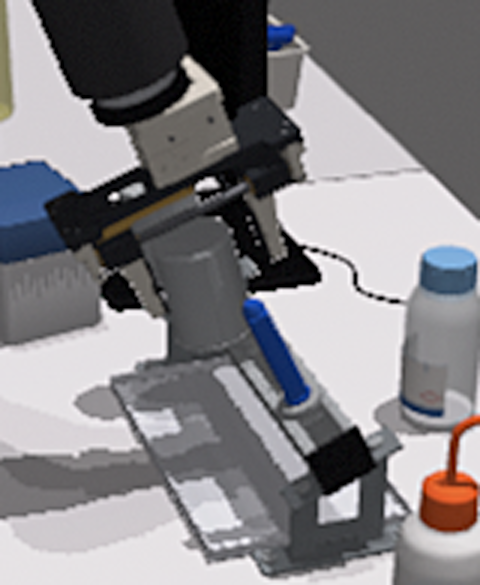

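The beaker hangs on the new peg at (200,285), leaning on the shank, and both fingers are open beside it. I retreat along the tool axis.

```bash
python3 drive.py '[[0,0,-0.015,0,0,0],[0,0,-0.03,0,0,0],[0,0,-0.045,0,0,0],[0,0,-0.06,0,0,0],[0,0,-0.09,0,0,0],[0,0,-0.13,0,0,0],[0,0,-0.17,0,0,0],[0,0,-0.2,0,0,0],[0,0,-0.2,0,0,0],[0,0,-0.2,0,0,0],[0,0,-0.2,0,0,0],[0,0,-0.2,0,0,0]]'
python3 - <<'E'
from h import *
from plant import r
S=strut(2.5); O=np.array([.6593,.080,.115])-S[:,0]*.0007
for i in range(2):
    c=r.capture("side"); w=cloud(c); q=(w-O)@S
    k=w[(abs(q[...,1])<.04)&(q[...,2]>.03)&(q[...,2]<.13)&(abs(q[...,0])<.06)]
    t=k[k[:,2]>.19]; print(len(k),k.mean(0).round(4),"top",t.mean(0).round(4),t.max(0).round(4), "tip",(O+S[:,2]*.101).round(4))
E
```

```text
time_s: 23.17
tcp_pos: [0.5631, 0.0759, 0.3498]
eef_rot: [-160.0, -0.0, -87.5]
contact_force: [-0.2, -0.1, -0.7]
gripper_width: 0.0876
gripper_force: 0.0
1020 [0.6139 0.0595 0.1789] top [0.612  0.0668 0.2035] [0.6474 0.1081 0.2148] tip [0.616  0.0781 0.2062]
1024 [0.6139 0.0596 0.1788] top [0.6122 0.0668 0.2034] [0.6474 0.1089 0.2149] tip [0.616  0.0781 0.2062]
```

```bash
python3 -c "
from plant import r
print(r.close_job())"
```

```text
the job is handed in; nothing more can be done
None
```

The long peg is locked in the strut at the gap and the beaker is hanging at rest on it. The robot had backed clear when I handed the job in, at about 23 s of the 61 s allowed; no verdict was returned.

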